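# Eject a cured resin puck from its mould with the stop-collar punch

## Robot

A 6-joint arm with a two-finger parallel gripper is mounted at the origin on a cart in front of the work surface, level with it; the furniture and walls round the work are solid. World frame = base frame: x ahead of the robot, y to its left, z up, the work surface at z = 0. Lengths are in m, angles in rad, forces in N, time in s.
With the tool pointing down it reaches from about 0.25 to 0.775 m from the base axis. Payload 4 kg.
Tool frame: the origin (TCP) lies on the centre line of the jaws, within the pads' length; the fingertips stand 25 mm ahead of it and the grasp point (between the pads) lies 6 mm ahead of it; z points along the fingers, y is the line along which they close (so a half turn about z gives the same grasp; the last joint's range is limited). The gripper opens to 94 mm and grips with 3 to 60 N. Pads are 16 mm wide; open, the fingers measure 119 mm over their backs; the gripper's body (75 mm by 177 mm) begins 78 mm behind the grasp point.
Start: joints at [1.08, 0.087, 1.371, -0, 1.684, -0.103], TCP at [0.208, 0.509, 0.231] pointing down, gripper open.
Joint ranges: [-3.1, 3.1], [-0.76, 2.03], [0.27, 2.55], [-1.08, 4.22], [0.17, 2.65], [-2.57, 2.57]. Speed limits (rad/s): [2.79, 2.79, 3.14, 3.14, 3.14, 3.14].

## Interface

Orientations are given as [roll, pitch, yaw] about the fixed x, y, z axes, in that order (R = Rz(yaw) Ry(pitch) Rx(roll)).
In Python, from bench import robot, imaging gives the robot as it stands. The module is installed in compiled form; this text tells all that it offers.
- The arm moves only by the tool drive_tool, never from a script. Its argument "series" is a list of rows, each a list of 3 entries, a list of its own where there are three numbers: the finger opening in m, from 0 to 0.094, then the shift along the tool's x, y, z in m, then the turn, a rotation vector about the tool's x, y, z in rad. A call has 1 to 5 rows; each row is the pose to reach, as a shift and turn from the pose commanded when the call began, along the tool's axes at that moment; what a row does not reach only later rows make up. A row lasts 1/8 s, in which the tool goes at most 62.5 mm and 10.7 degrees, less where a joint would pass 70% of its speed; a pose out of reach is approached as far as the arm can. A call with a gripper value outside its range is refused whole. The fingers move at their own pace and stop on an object; the grip force is fixed at half the most. Time passes only in rows, so rows that repeat a pose let the fingers close. It gives the time, the measured TCP pose, the force, the opening and the grip force at its end, in the units of the state.
- robot.get_obs(): the state, without advancing time (a new reading comes with each control period).
- imaging.snapshot(name): name is "side" or "top" or "wrist"; returns the picture (400x640x3 uint8, red, green, blue); there is no depth.
- imaging.get_calibration(name): a dict with "intrinsics" (3x3 intrinsics, pixels), "position" and "rotation" of the camera in the world. Camera axes: x right, y up, looking along -z (the intrinsics and any distortion apply to the point x, -y, -z); pixel columns grow to the right and rows downward; lengths in m; the calibration is good to about 2 mm. The wrist camera is an equidistant fisheye: a pixel r from the principal point sees the ray r / f radians off the axis. A picture is of the moment at which its call begins: read the wrist's pose just before it. get_calibration takes no time and is no camera call; for the wrist camera it gives the pose at the moment of the call.
- robot.close_job(): hands the job in; it is judged then, once.
The state is a dict: "time": time; "joint_positions": joint angles; "qvel": joint speeds; "joint_torque": joint torques, N m; "tool_pos": TCP position; "ee_rot": TCP orientation; "wrist_force": force on the tool from outside, world axes, zero at the start; "wrist_torque": the same for the moment, N m; "width": finger opening in m; "finger_force": force on a finger pad.
Only numpy, scipy, OpenCV 4.12 (cv2) and the standard library are available. Lean on these libraries where they do the work, as an engineer would, in place of code of your own. Each camera call takes 0.05 s, during which the arm holds its last target. There are 200 camera calls.

## Task

The resin puck in the clamped steel mould has cured: take the orange-handled ejector punch out of its wooden block, feel its nose into the bore and press it steadily down until you feel its collar land on the mould, so that the puck is driven right out below onto the cork pad. Then put the punch back in its block, fully home. Never press harder than 40 N (the bore edge bruises and the resin chips), and do not shift the tins, the cup, the timer or the bottle.

Things in the scene. Friction and masses are not known exactly. Their poses are not given: they have to be found in the camera images.
- seat_axis (a point): Point on the stand's middle axis at the height of the mould's top face, 73 mm above the table. The mould was set on the stand by hand, then clamped: its bore's axis is up to 5 mm off this point along the stand's x and up to 5 mm along its y, and this must be felt out. The bore: vertical, 26 mm diameter, plain edge, 40 mm long, open below.
- mould_stand: Grey demoulding stand, fixed to the table, base 124 mm along its x and 126 mm along its y, origin at the centre of its underside, z up. Its bridge plate carries the steel mould; two strap clamps hold the mould's flange on the stand's +y and -y sides, their nuts 55 mm above the table. Mould: 48 mm outside diameter, 40 mm high. Under it a tray with a cork pad.
- puck (a joint): Amber cured resin puck, 25 mm diameter, 16 mm high, stuck low in the mould's bore. Value: how far (m, downward) its underside is below the mould's underside: -0.003 to 0 at the start, over 0.016 when it is right out of the bore, 0.018 if down on the cork pad. It sticks all the way: it moves only under a push of about 9 N and stays where it is left.
- punch: Ejector punch, 97 mm long, about 0.2 kg, upright in its block, origin at the nose's end, z up. From the bottom: steel nose 24 mm diameter and 42 mm long (tapering to 22 mm in its last 3 mm, relieved to 21 mm above its lowest 15 mm), stop collar 40 mm diameter, 7 mm thick, orange handle 28 mm diameter, 48 mm long. With the collar on the mould, a hard stop, the nose sticks out 1.8 mm below it.
- punch_grip (a point): Centre of the punch's orange handle (28 mm diameter): 73 mm above the end of the nose, 24 mm above the collar's upper face and 24 mm below the handle's top.
- punch_tip (a point): Centre of the end of the punch's nose.
- rack_hole (a point): Centre of the mouth of the round hole, 30 mm in diameter and 44 mm deep, in the top of the wooden block (84 x 74 mm, 46 mm high, fixed to the table) in which the punch stands; home, its collar rests on the block and the nose end is 42 mm below this mouth.
- indicator: Grey weighing cabinet at the right rear, about 280 mm deep, 350 mm wide and 320 mm high, fixed, origin under its centre; a latch on its left side and a knob and buttons on its front stick out up to 20 mm. Keep the arm clear of it.
- base_tin: White sample tin, 68 mm diameter, 72 mm high, origin under its centre; leave alone.
- hardener_tin: Blue sample tin, 59 mm diameter, 56 mm high, origin under its centre; leave alone.
- cup: Steel pouring cup, 65 mm diameter, 62 mm high, origin under it; leave alone.
- timer: White cure timer with a red dial, 62 mm wide and high, origin under its centre; leave alone.
- bottle: White squeeze bottle with a red cap, 58 mm diameter, 186 mm high, origin under its centre; leave alone.
Things that resemble listed ones, but are neither listed nor needed, are in the scene too. There is more than one size of the punch; the job needs the smallest.

How it is judged:
By the outcome, as a careful person would: the job done as asked, in the order asked, and still so for the second after the job is handed in, with the robot touching nothing.
It also fails if it takes over 70 s, if anything falls off the work surface, if the arm or the gripper's body presses on something with over 40 N, if the wrist force passes 120 N, or if a joint passes its speed limit or range.

## Working session

There is one attempt and no reset: what is moved stays moved. The work goes in short steps, Python scripts to look and compute and a tool call to move; the robot and the scene stay as the last step left them, time stands still between calls to the robot, and variables do not carry over. Pictures are saved under pics/ and viewed, at most 10 in all, crops included, and the job is handed in when it is done.

Besides the shell and the picture viewer there is one more tool, called after "Emit:" by a JSON object that holds its "op" and its "data". drive_tool: Moves the arm, as the interface text tells. Its arguments: {"type":"object","properties":{"series":{"type":"array"}},"required":["series"]}

```bash
mkdir -p pics; cat > h.py <<'E'
import numpy as np, cv2
from bench import robot, imaging
from scipy.spatial.transform import Rotation as R
def save(n,f,crop=None,scale=1):
    im=imaging.snapshot(n)[...,::-1]
    cv2.imwrite('pics/full_'+f,im)
    if crop: a,b,c,d=crop; im=im[b:d,a:c]
    if scale!=1: im=cv2.resize(im,None,fx=scale,fy=scale,interpolation=cv2.INTER_CUBIC)
    cv2.imwrite('pics/'+f,im)
def ray(n,u,v,C=None):
    C=C or imaging.get_calibration(n);K=np.array(C['intrinsics'])
    x=(u-K[0,2])/K[0,0];y=(v-K[1,2])/K[1,1]
    if n=='wrist':
        t=np.hypot(x,y);s=np.sin(t)/t if t>1e-9 else 1;d=np.array([x*s,-y*s,-np.cos(t)])
    else: d=np.array([x,-y,-1.])
    Rm=np.array(C['rotation']);
    return np.array(C['position']),Rm@d
def atz(n,u,v,z,C=None):
    p,d=ray(n,u,v,C);return p+d*(z-p[2])/d[2]
def proj(n,P,C=None):
    C=C or imaging.get_calibration(n);K=np.array(C['intrinsics'])
    q=np.array(C['rotation']).T@(np.array(P)-np.array(C['position']));x,y,z=q[0],-q[1],-q[2]
    if n=='wrist':
        r=np.hypot(x,y);t=np.arctan2(r,z);x,y=x/r*t,y/r*t
    else: x,y=x/z,y/z
    return K[0,0]*x+K[0,2],K[1,1]*y+K[1,2]
def st():
    o=robot.get_obs();print({k:np.round(o[k],4).tolist() for k in ['time','joint_positions','tool_pos','ee_rot','wrist_force','wrist_torque','width','finger_force']})
E
python3 - <<'E'
from h import *
st()
for n in ['top','side','wrist']:
    C=imaging.get_calibration(n);print(n,{k:np.round(v,3).tolist() for k,v in C.items() if k!='d'})
save('top','top1.png',None,1.25);save('side','side1.png',None,1.25);save('wrist','w1.png')
E
```

```text
{'time': 0.0, 'joint_positions': [1.0799, 0.088, 1.3722, -0.0, 1.6836, -0.1031], 'tool_pos': [0.2077, 0.5087, 0.2293], 'ee_rot': [-3.1394, -0.0002, 2.7538], 'wrist_force': [0.7376, 0.2091, -0.2076], 'wrist_torque': [0.0073, -0.0303, -0.0477], 'width': 0.0938, 'finger_force': 0.0}
top {'intrinsics': [[505.182, 0.0, 324.048], [0.0, 505.182, 201.883], [0.0, 0.0, 1.0]], 'position': [0.283, 0.076, 1.505], 'rotation': [0.206, 0.001, -1.643]}
side {'intrinsics': [[519.995, 0.0, 315.467], [0.0, 519.995, 199.994], [0.0, 0.0, 1.0]], 'position': [0.191, 1.246, 0.859], 'rotation': [1.012, -0.005, -2.831]}
wrist {'intrinsics': [[309.707, 0.0, 323.963], [0.0, 309.707, 197.67], [0.0, 0.0, 1.0]], 'position': [0.143, 0.537, 0.384], 'rotation': [-0.246, 0.001, 1.182]}
```

View pics/top1.png

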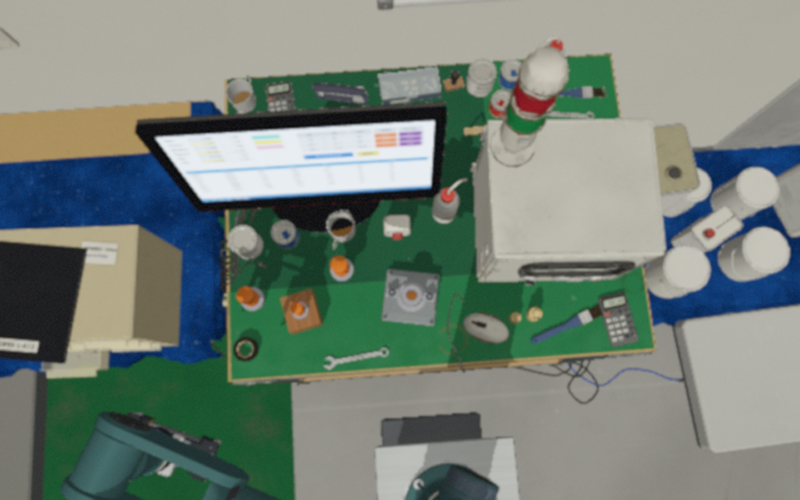

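View pics/side1.png

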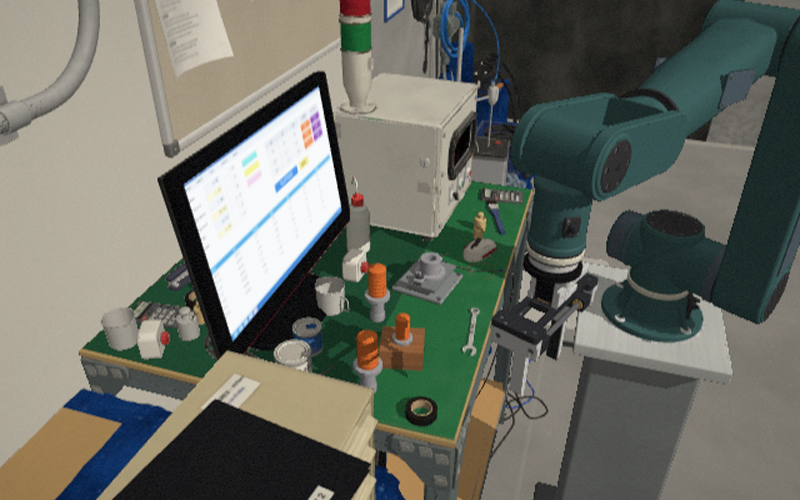

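Top picture: three orange handles – at (300,310), in the wooden block; (250,297) and (340,266), bigger ones standing free. The one in the block is the one to take. The mould is at (411,295). I'll check the choice in a close crop.

```bash
sed -i "s/Rm=np.array(C\['rotation'\]);/Rm=R.from_euler('xyz',C['rotation']).as_matrix()/; s/np.array(C\['rotation'\]).T@/R.from_euler('xyz',C['rotation']).as_matrix().T@/" h.py
python3 - <<'E'
from h import *
im=cv2.imread('pics/full_top1.png')
a=cv2.resize(im[205:285,170:370],None,fx=4,fy=4,interpolation=cv2.INTER_CUBIC)
im=cv2.imread('pics/full_side1.png')
b=cv2.resize(im[190:310,270:390],None,fx=2.2,fy=2.2,interpolation=cv2.INTER_CUBIC)
c=np.zeros((a.shape[0]+b.shape[0],800,3),np.uint8);c[:320]=a;c[320:,:b.shape[1]]=b
cv2.imwrite('pics/crop1.png',c)
for n,u,v,z in [('top',240,248,.1),('top',328.8,236,.073)]: print(n,atz(n,u,v,z))
print(proj('side',atz('top',240,248,.1)),'expect 322,254')
E
```

```text
top [0.46195205 0.29981919 0.1       ]
top [0.48139535 0.04991014 0.073     ]
(np.float64(326.7528648514495), np.float64(251.01909833100513)) expect 322,254
```

View pics/crop1.png

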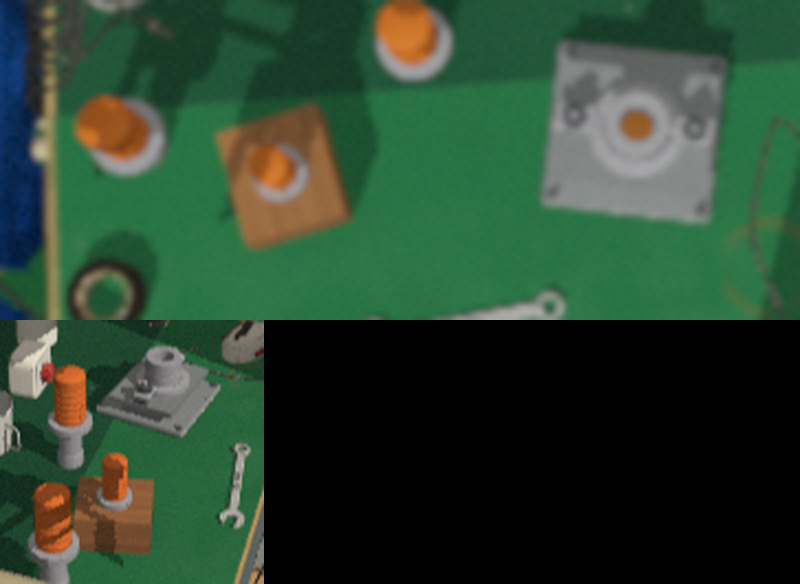

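The crop confirms it: the block's punch is clearly the smallest; collar centre at crop (279,172), mould bore at (637,122), nuts at (575,115) and (694,128).

```bash
python3 - <<'E'
from h import *
f=lambda x,y:(170+x/4-.4,205+y/4-.4)
P=lambda t,x,y,z:print(t,atz('top',*f(x,y),z).round(4))
P('collar',279,172,.053);P('handletop',267,162,.101);P('mouldtop',637,121,.073);P('nutL',575,115,.055);P('nutR',694,128,.055)
for q in [(563,42),(727,60),(708,220),(543,205)]:P('corner',*q,.01)
for q in [(217,133),(317,105),(351,214),(252,250)]:P('block',*q,.046)
def tri(a,b):
    p,d=ray('top',a[0]/1.25,a[1]/1.25);q,e=ray('side',b[0]/1.25,b[1]/1.25)
    s=np.linalg.lstsq(np.c_[d,-e],q-p,rcond=None)[0];print('tri',((p+s[0]*d+q+s[1]*e)/2).round(3))
tri((240,291),(365,335));tri((341,260),(377,266));tri((298,308),(403,318))
tri((440,200),(348,215));tri((197,208),(233,348))
st()
E
```

```text
collar [0.4692 0.3091 0.053 ]
handletop [0.4707 0.3095 0.101 ]
mouldtop [0.4847 0.0495 0.073 ]
nutL [0.4948 0.0936 0.055 ]
nutR [0.4792 0.0085 0.055 ]
corner [0.5573 0.0994 0.01  ]
corner [ 0.5347 -0.0224  0.01  ]
corner [0.4163 0.0016 0.01  ]
corner [0.4362 0.1223 0.01  ]
block [0.5018 0.3541 0.046 ]
block [0.5171 0.2808 0.046 ]
block [0.436  0.2596 0.046 ]
block [0.4154 0.3317 0.046 ]
tri [0.507 0.423 0.134]
tri [0.562 0.2   0.126]
tri [0.469 0.306 0.092]
tri [ 0.704 -0.031  0.096]
tri [0.707 0.519 0.128]
{'time': 0.15, 'joint_positions': [1.0799, 0.0878, 1.3719, -0.0, 1.6836, -0.1031], 'tool_pos': [0.2078, 0.5088, 0.2296], 'ee_rot': [-3.1399, -0.0002, 2.7538], 'wrist_force': [-0.6622, -0.421, -0.3533], 'wrist_torque': [0.0198, -0.0263, -0.0027], 'width': 0.0941, 'finger_force': 0.0}
```

Emit:
{"op": "drive_tool", "data": {"series": [[0.07,[-0.318,-0.086,0.0],[0,0,0.5]],[0.07,[-0.318,-0.086,0.0],[0,0,0.5]],[0.07,[-0.318,-0.086,0.0],[0,0,0.5]],[0.07,[-0.318,-0.086,0.0],[0,0,0.5]],[0.07,[-0.318,-0.086,0.0],[0,0,0.5]]]}}

```text
time: 0.78
tool_pos: [0.4576, 0.3181, 0.2302]
ee_rot: [-3.141, -0.0, 2.254]
wrist_force: [0.9, 1.1, -0.8]
width: 0.0699
finger_force: 0.0
```

Emit:
{"op": "drive_tool", "data": {"series": [[0.07,[0.0,0.0,0.0],[0,0,0]],[0.07,[0.0,0.0,0.0],[0,0,0]]]}}

```text
time: 1.02
tool_pos: [0.4561, 0.3196, 0.23]
ee_rot: [-3.141, -0.001, 2.253]
wrist_force: [0.7, 0.1, 0.1]
width: 0.0705
finger_force: 0.0
```

```bash
python3 - <<'E'
from h import *
C=imaging.get_calibration('wrist')
u,v=proj('wrist',[.47,.309,.101],C);print(u,v); u2,v2=proj('wrist',[.47,.309,.053],C);print(u2,v2);print(C)
c=int(u),int(v)
save('wrist','w2.png',(max(c[0]-100,0),max(c[1]-75,0),c[0]+100,min(400,c[1]+75)),4)
print(max(c[0]-100,0),max(c[1]-75,0)); st()
E
```

```text
327.2303258731547 215.06788358902878
326.77482040433154 202.2064838864201
{'intrinsics': array([[309.70691629,   0.        , 323.9625448 ],
       [  0.        , 309.70691629, 197.67039391],
       [  0.        ,   0.        ,   1.        ]]), 'position': array([0.41203057, 0.37535011, 0.38445855]), 'rotation': array([-2.44993214e-01, -3.35782667e-04,  6.81470964e-01])}
227 140
{'time': 1.075, 'joint_positions': [0.5103, 0.103, 1.3541, 0.0007, 1.6852, -0.1735], 'tool_pos': [0.4556, 0.3202, 0.2302], 'ee_rot': [-3.141, -0.0008, 2.2547], 'wrist_force': [-0.1821, -0.309, -0.1667], 'wrist_torque': [0.0129, 0.0124, 0.008], 'width': 0.0699, 'finger_force': 0.0}
```

View pics/w2.png

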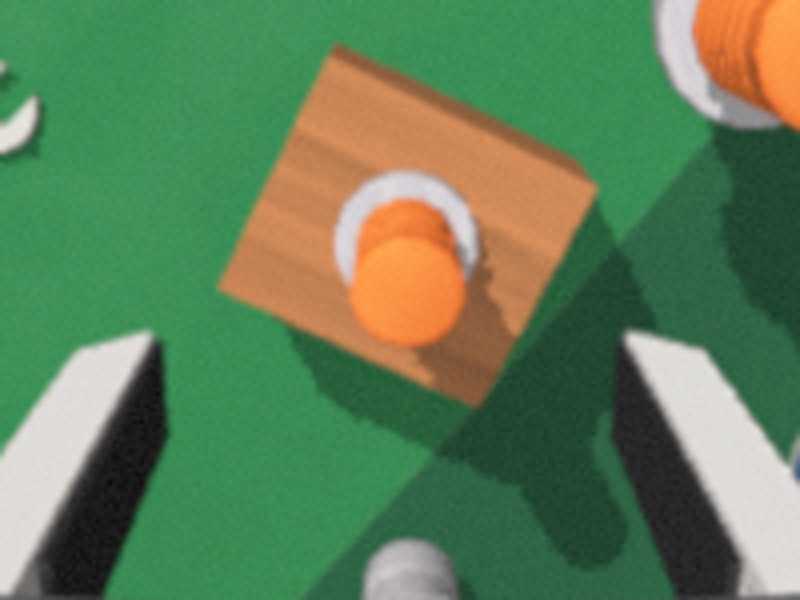

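```bash
python3 - <<'E'
from h import *
C=imaging.get_calibration('wrist');o=robot.get_obs();Rt=R.from_euler('xyz',o['ee_rot']).as_matrix()
for u,v,z in [(328.6,212.1,.101),(328.4,200.1,.053)]:
    p=atz('wrist',u,v,z,C);print(p,(p-o['tool_pos'])@Rt)
for z in (0,.06,.13):print(z,atz('wrist',329,288,z,C))
print(proj('wrist',[.562,.2,.126],C),proj('wrist',o['tool_pos'],C))
cv2.imwrite('pics/w2f.png',cv2.imread('pics/full_w2.png'))
E
```

```text
[0.46878498 0.31267942 0.101     ] [-0.0142296   0.00557958  0.12923141]
[0.46953459 0.31256808 0.053     ] [-0.01482776  0.00611817  0.17723064]
0 [0.5616904  0.20294941 0.        ]
0.06 [0.53825038 0.22991606 0.06      ]
0.13 [0.5109037  0.26137716 0.13      ]
(np.float64(329.2092972990991), np.float64(347.76969890902546)) (np.float64(322.15450886265194), np.float64(255.33480861559104))
```

View pics/w2f.png

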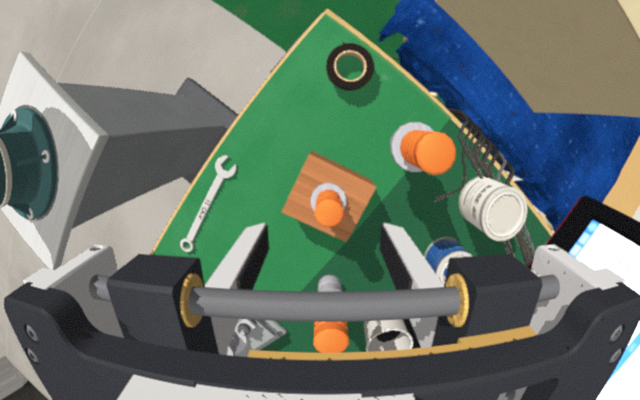

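The full wrist view shows the grey thing is the other large punch's nose, well behind the gripper. The small punch's handle top is at (329,212). I descend around it.

Emit:
{"op": "drive_tool", "data": {"series": [[0.07,[-0.0145,0.005,0.05],[0,0,0]],[0.07,[-0.0145,0.005,0.1],[0,0,0]],[0.07,[-0.0145,0.005,0.13],[0,0,0]],[0.07,[-0.0145,0.005,0.145],[0,0,0]],[0.07,[-0.0145,0.005,0.145],[0,0,0]]]}}

```text
time: 1.7
tool_pos: [0.4683, 0.3122, 0.085]
ee_rot: [-3.14, -0.0, 2.256]
wrist_force: [-0.2, 0.7, 0.7]
width: 0.07
finger_force: 0.0
```

Emit:
{"op": "drive_tool", "data": {"series": [[0.05,[0,0,0],[0,0,0]],[0.03,[0,0,0],[0,0,0]],[0.02,[0,0,0],[0,0,0]],[0.02,[0,0,0],[0,0,0]],[0.02,[0,0,0],[0,0,0]]]}}

```text
time: 2.33
tool_pos: [0.4695, 0.3114, 0.0857]
ee_rot: [3.141, 0.0, 2.254]
wrist_force: [-0.3, -0.0, 1.3]
width: 0.0279
finger_force: 30.0
```

Gripped. I lift straight out while working out the cabinet clearance.

Emit:
{"op": "drive_tool", "data": {"series": [[0.02,[0,0,-0.01],[0,0,0]],[0.02,[0,0,-0.03],[0,0,0]],[0.02,[0,0,-0.06],[0,0,0]],[0.02,[0,0,-0.1],[0,0,0]],[0.02,[0,0,-0.12],[0,0,0]]]}}

```text
time: 2.95
tool_pos: [0.4701, 0.3119, 0.2084]
ee_rot: [3.138, 0.001, 2.254]
wrist_force: [0.2, -0.1, -2.6]
width: 0.0274
finger_force: 30.0
```

```bash
python3 - <<'E'
from h import *
st()
for q in [(478,280),(484,125),(478,262),(660,275)]:
    for z in (0,.32): print(q,z,atz('top',q[0]/1.25,q[1]/1.25,z).round(3))
E
```

```text
{'time': 2.95, 'joint_positions': [0.4852, 0.1212, 1.3771, 0.0001, 1.6396, -0.1979], 'tool_pos': [0.4701, 0.3119, 0.2084], 'ee_rot': [3.1379, 0.0006, 2.2538], 'wrist_force': [0.173, -0.1225, -2.604], 'wrist_torque': [-0.059, 0.0091, -0.0027], 'width': 0.0274, 'finger_force': 29.9995}
(478, 280) 0 [ 0.516 -0.115  0.   ]
(478, 280) 0.32 [ 0.467 -0.075  0.32 ]
(484, 125) 0 [ 0.912 -0.169  0.   ]
(484, 125) 0.32 [ 0.778 -0.117  0.32 ]
(478, 262) 0 [ 0.56 -0.12  0.  ]
(478, 262) 0.32 [ 0.501 -0.078  0.32 ]
(660, 275) 0 [ 0.497 -0.555  0.   ]
(660, 275) 0.32 [ 0.451 -0.421  0.32 ]
```

Emit:
{"op": "drive_tool", "data": {"series": [[0.02,[-0.2405,-0.175,0.0],[0,0,0.68]],[0.02,[-0.2405,-0.175,0.0],[0,0,0.68]],[0.02,[-0.2405,-0.175,0.0],[0,0,0.68]],[0.02,[-0.2405,-0.175,0.0],[0,0,0.68]],[0.02,[-0.2405,-0.175,0.0],[0,0,0.68]]]}}

```text
time: 3.58
tool_pos: [0.4851, 0.0121, 0.2057]
ee_rot: [3.141, 0.0, 1.572]
wrist_force: [1.2, 0.3, -3.2]
width: 0.0277
finger_force: 30.0
```

Emit:
{"op": "drive_tool", "data": {"series": [[0.02,[0.0,0.0,0.0],[0,0,0]],[0.02,[0.0,0.0,0.0],[0,0,0]]]}}

```text
time: 3.82
tool_pos: [0.4853, 0.0148, 0.2055]
ee_rot: [-3.141, -0.001, 1.573]
wrist_force: [0.3, -1.2, -1.5]
width: 0.028
finger_force: 30.0
```

```bash
python3 - <<'E'
from h import *
st()
C=imaging.get_calibration('wrist')
u,v=proj('wrist',[.4855,.05,.073],C);print(u,v)
c=int(u),int(v);x0,y0=max(c[0]-100,0),max(c[1]-75,0)
save('wrist','w3.png',(x0,y0,c[0]+100,min(400,c[1]+75)),4)
print(x0,y0,C)
E
```

```text
{'time': 3.825, 'joint_positions': [-0.0869, -0.0506, 1.5601, 0.001, 1.6324, -0.0894], 'tool_pos': [0.4853, 0.0148, 0.2055], 'ee_rot': [-3.1413, -0.001, 1.5734], 'wrist_force': [0.3193, -1.1743, -1.5078], 'wrist_torque': [0.0033, 0.098, 0.0217], 'width': 0.028, 'finger_force': 29.9996}
323.8278278940239 160.98072957779317
223 85 {'intrinsics': array([[309.70691629,   0.        , 323.9625448 ],
       [  0.        , 309.70691629, 197.67039391],
       [  0.        ,   0.        ,   1.        ]]), 'position': array([0.48539762, 0.0862743 , 0.35992597]), 'rotation': array([-0.24422294, -0.00058113,  0.00168571])}
```

View pics/w3.png

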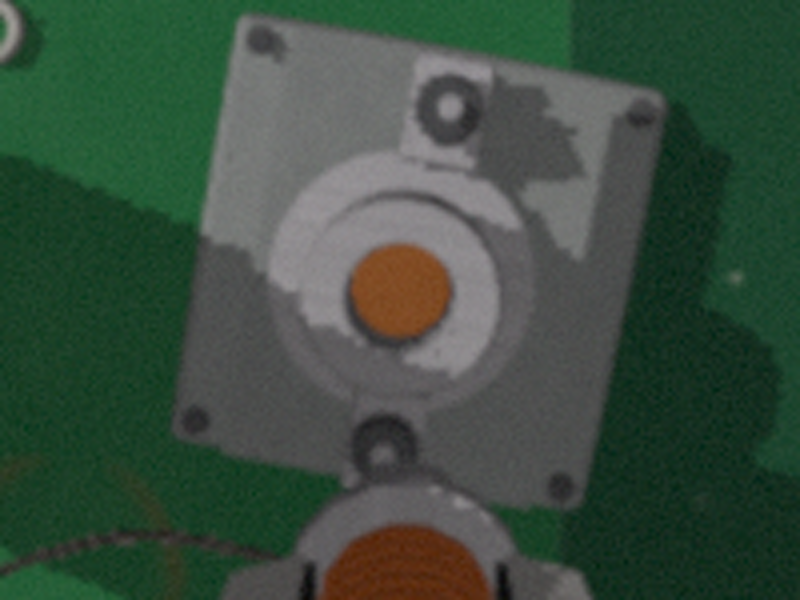

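```bash
python3 - <<'E'
from h import *
C={'intrinsics':imaging.get_calibration('wrist')['intrinsics'],'position':[0.48539762,0.0862743,0.35992597],'rotation':[-0.24422294,-0.00058113,0.00168571]}
P=lambda x,y,z:atz('wrist',223+x/4-.4,85+y/4-.4,z,C).round(4)
print('bore',P(399.5,294,.073),'outer L,R,T,B',P(300,296,.073),P(499,296,.073),P(400,196,.073),P(400,395,.073))
print('handle edge',P(407,523,.2215),'collar edge',P(407,480,.1735),P(295,560,.1735),P(518,560,.1735))
print('nuts',P(450,106,.055),P(383,446,.055))
st()
E
```

```text
bore [0.4842 0.0527 0.073 ] outer L,R,T,B [0.461  0.0523 0.073 ] [0.5074 0.0523 0.073 ] [0.4843 0.0756 0.073 ] [0.4844 0.0287 0.073 ]
handle edge [0.4857 0.0433 0.2215] collar edge [0.4858 0.0354 0.1735] [0.468  0.0221 0.1735] [0.5036 0.0222 0.1735]
nuts [0.4964 0.0971 0.055 ] [0.48   0.0119 0.055 ]
{'time': 3.875, 'joint_positions': [-0.0857, -0.0506, 1.5601, 0.0008, 1.6324, -0.0896], 'tool_pos': [0.4853, 0.0154, 0.2055], 'ee_rot': [-3.1413, -0.0008, 1.5747], 'wrist_force': [-0.8221, 0.7178, -2.1235], 'wrist_torque': [-0.0538, 0.0561, 0.0429], 'width': 0.0275, 'finger_force': 29.9996}
```

The wrist view shows the bore at (399,294) in the crop, i.e. world (0.4842, 0.0525), and the collar centred in the grip. I move over the bore and hover about 8 mm above it.

Emit:
{"op": "drive_tool", "data": {"series": [[0.02,[0.0373,-0.0015,0.0],[0,0,0]],[0.02,[0.0373,-0.0015,0.02],[0,0,0]],[0.02,[0.0373,-0.0015,0.035],[0,0,0]],[0.02,[0.0373,-0.0015,0.0435],[0,0,0]],[0.02,[0.0373,-0.0015,0.0435],[0,0,0]]]}}

```text
time: 4.5
tool_pos: [0.4833, 0.0519, 0.1611]
ee_rot: [-3.14, -0.0, 1.574]
wrist_force: [0.2, 0.7, -3.1]
width: 0.0274
finger_force: 30.0
```

Emit:
{"op": "drive_tool", "data": {"series": [[0.02,[0,0,0.0],[0,0,0]],[0.02,[0,0,0.003],[0,0,0]],[0.02,[0,0,0.005],[0,0,0]],[0.02,[0,0,0.006],[0,0,0]]]}}

```text
time: 5.0
tool_pos: [0.4838, 0.0517, 0.1559]
ee_rot: [-3.142, -0.0, 1.574]
wrist_force: [0.6, 1.0, -2.8]
width: 0.0279
finger_force: 30.0
```

Emit:
{"op": "drive_tool", "data": {"series": [[0.02,[0,0,0.0005],[0,0,0]],[0.02,[0,0,0.001],[0,0,0]],[0.02,[0,0,0.0015],[0,0,0]],[0.02,[0,0,0.002],[0,0,0]],[0.02,[0,0,0.0025],[0,0,0]]]}}

```text
time: 5.62
tool_pos: [0.4839, 0.0518, 0.1535]
ee_rot: [3.142, -0.0, 1.574]
wrist_force: [-0.5, -0.1, -2.1]
width: 0.0274
finger_force: 30.0
```

Emit:
{"op": "drive_tool", "data": {"series": [[0.02,[0,0,0.0005],[0,0,0]],[0.02,[0,0,0.001],[0,0,0]],[0.02,[0,0,0.0015],[0,0,0]],[0.02,[0,0,0.002],[0,0,0]]]}}

```text
time: 6.12
tool_pos: [0.4839, 0.0518, 0.1514]
ee_rot: [3.142, -0.0, 1.574]
wrist_force: [-0.3, 0.2, -2.0]
width: 0.0275
finger_force: 30.0
```

Emit:
{"op": "drive_tool", "data": {"series": [[0.02,[0,0,0.0005],[0,0,0]],[0.02,[0,0,0.001],[0,0,0]],[0.02,[0,0,0.0015],[0,0,0]]]}}

```text
time: 6.5
tool_pos: [0.4839, 0.0518, 0.15]
ee_rot: [3.142, -0.0, 1.574]
wrist_force: [-0.5, 0.2, -1.8]
width: 0.0277
finger_force: 30.0
```

The nose is about 4 mm in with no force: it has entered the bore cleanly. Going on down.

Emit:
{"op": "drive_tool", "data": {"series": [[0.02,[0,0,0.0012],[0,0,0]],[0.02,[0,0,0.0024],[0,0,0]],[0.02,[0,0,0.0036],[0,0,0]],[0.02,[0,0,0.0048],[0,0,0]],[0.02,[0,0,0.006],[0,0,0]]]}}

```text
time: 7.12
tool_pos: [0.4839, 0.0518, 0.1439]
ee_rot: [3.142, -0.0, 1.574]
wrist_force: [0.8, -0.9, -1.8]
width: 0.0277
finger_force: 30.0
```

Emit:
{"op": "drive_tool", "data": {"series": [[0.02,[0,0,0.0012],[0,0,0]],[0.02,[0,0,0.0024],[0,0,0]],[0.02,[0,0,0.0036],[0,0,0]],[0.02,[0,0,0.0048],[0,0,0]],[0.02,[0,0,0.006],[0,0,0]]]}}

```text
time: 7.75
tool_pos: [0.4839, 0.0518, 0.1379]
ee_rot: [3.142, -0.0, 1.574]
wrist_force: [-0.4, 0.0, -1.6]
width: 0.0277
finger_force: 30.0
```

Emit:
{"op": "drive_tool", "data": {"series": [[0.02,[0,0,0.0008],[0,0,0]],[0.02,[0,0,0.0016],[0,0,0]],[0.02,[0,0,0.0024],[0,0,0]],[0.02,[0,0,0.0032],[0,0,0]],[0.02,[0,0,0.004],[0,0,0]]]}}

```text
time: 8.38
tool_pos: [0.4839, 0.0518, 0.134]
ee_rot: [3.141, -0.0, 1.574]
wrist_force: [-0.6, -0.7, -2.3]
width: 0.0277
finger_force: 30.0
```

Emit:
{"op": "drive_tool", "data": {"series": [[0.02,[0,0,0.0008],[0,0,0]],[0.02,[0,0,0.0016],[0,0,0]],[0.02,[0,0,0.0024],[0,0,0]],[0.02,[0,0,0.0032],[0,0,0]],[0.02,[0,0,0.004],[0,0,0]]]}}

```text
time: 9.0
tool_pos: [0.484, 0.0518, 0.1318]
ee_rot: [3.141, 0.0, 1.574]
wrist_force: [-3.4, 0.4, 6.8]
width: 0.0275
finger_force: 30.0
```

Emit:
{"op": "drive_tool", "data": {"series": [[0.02,[0,0,0.0006],[0,0,0]],[0.02,[0,0,0.0012],[0,0,0]],[0.02,[0,0,0.0018],[0,0,0]],[0.02,[0,0,0.0024],[0,0,0]],[0.02,[0,0,0.003],[0,0,0]]]}}

```text
time: 9.62
tool_pos: [0.484, 0.0518, 0.1288]
ee_rot: [3.141, 0.0, 1.574]
wrist_force: [-3.7, 0.4, 7.7]
width: 0.0278
finger_force: 30.0
```

Contact at about 9 N and the puck is moving steadily. A small side relief of 0.5 mm along -y, and on.

Emit:
{"op": "drive_tool", "data": {"series": [[0.02,[0,-0.0004,0.0008],[0,0,0]],[0.02,[0,-0.0005,0.0016],[0,0,0]],[0.02,[0,-0.0005,0.0024],[0,0,0]],[0.02,[0,-0.0005,0.0032],[0,0,0]],[0.02,[0,-0.0005,0.004],[0,0,0]]]}}

```text
time: 10.25
tool_pos: [0.4839, 0.0518, 0.125]
ee_rot: [3.139, -0.0, 1.574]
wrist_force: [-2.5, 0.3, 7.5]
width: 0.0277
finger_force: 30.0
```

Emit:
{"op": "drive_tool", "data": {"series": [[0.02,[0,0,0.0008],[0,0,0]],[0.02,[0,0,0.0016],[0,0,0]],[0.02,[0,0,0.0024],[0,0,0]],[0.02,[0,0,0.0032],[0,0,0]],[0.02,[0,0,0.004],[0,0,0]]]}}

```text
time: 10.88
tool_pos: [0.4839, 0.0518, 0.1209]
ee_rot: [3.14, -0.0, 1.574]
wrist_force: [-3.1, -0.8, 6.2]
width: 0.0276
finger_force: 30.0
```

Emit:
{"op": "drive_tool", "data": {"series": [[0.02,[0,0,0.0008],[0,0,0]],[0.02,[0,0,0.0016],[0,0,0]],[0.02,[0,0,0.0024],[0,0,0]],[0.02,[0,0,0.0032],[0,0,0]],[0.02,[0,0,0.004],[0,0,0]]]}}

```text
time: 11.5
tool_pos: [0.4839, 0.0518, 0.117]
ee_rot: [3.139, 0.0, 1.574]
wrist_force: [-2.5, -0.0, 5.6]
width: 0.0279
finger_force: 30.0
```

Emit:
{"op": "drive_tool", "data": {"series": [[0.02,[0,0,0.0006],[0,0,0]],[0.02,[0,0,0.0012],[0,0,0]],[0.02,[0,0,0.0018],[0,0,0]],[0.02,[0,0,0.0024],[0,0,0]],[0.02,[0,0,0.003],[0,0,0]]]}}

```text
time: 12.12
tool_pos: [0.4839, 0.0518, 0.1139]
ee_rot: [3.14, -0.0, 1.574]
wrist_force: [-2.8, 0.5, 6.0]
width: 0.0277
finger_force: 30.0
```

Emit:
{"op": "drive_tool", "data": {"series": [[0.02,[0,0,0.0004],[0,0,0]],[0.02,[0,0,0.0008],[0,0,0]],[0.02,[0,0,0.0012],[0,0,0]],[0.02,[0,0,0.0016],[0,0,0]],[0.02,[0,0,0.002],[0,0,0]]]}}

```text
time: 12.75
tool_pos: [0.484, 0.0518, 0.1127]
ee_rot: [3.139, -0.0, 1.574]
wrist_force: [-4.5, 0.4, 10.8]
width: 0.0277
finger_force: 30.0
```

Emit:
{"op": "drive_tool", "data": {"series": [[0.02,[0,0,0.0004],[0,0,0]],[0.02,[0,0,0.0008],[0,0,0]],[0.02,[0,0,0.0012],[0,0,0]],[0.02,[0,0,0.0016],[0,0,0]],[0.02,[0,0,0.0016],[0,0,0]]]}}

```text
time: 13.38
tool_pos: [0.4846, 0.0518, 0.1126]
ee_rot: [3.137, 0.0, 1.574]
wrist_force: [-4.7, -0.0, 15.4]
width: 0.0276
finger_force: 30.0
```

Emit:
{"op": "drive_tool", "data": {"series": [[0.02,[0,-0.0003,0.0005],[0,0,0]],[0.02,[0,-0.0006,0.001],[0,0,0]],[0.02,[0,-0.0006,0.0015],[0,0,0]],[0.02,[0,-0.0006,0.0015],[0,0,0]]]}}

```text
time: 13.88
tool_pos: [0.4845, 0.0518, 0.1126]
ee_rot: [3.136, 0.0, 1.574]
wrist_force: [-5.6, -0.1, 20.5]
width: 0.0276
finger_force: 30.0
```

```bash
python3 - <<'E'
from h import *
st()
for P in [(.484,.052,.036),(.484,.052,.02),(.484,.052,.08)]: print(proj('side',P))
u,v=proj('side',(.484,.052,.04));u,v=int(u),int(v)
save('side','s2.png',(u-50,v-40,u+50,v+35),8);print(u-50,v-40)
E
```

```text
{'time': 13.875, 'joint_positions': [-0.01, -0.0021, 1.7003, -0.0, 1.4374, -0.013], 'tool_pos': [0.4845, 0.0518, 0.1126], 'ee_rot': [3.1356, 0.0001, 1.5739], 'wrist_force': [-5.582, -0.0853, 20.5448], 'wrist_torque': [-0.1136, 1.6079, 0.0414], 'width': 0.0276, 'finger_force': 30.0376}
(np.float64(344.052888570963), np.float64(216.5919589702139))
(np.float64(343.86039074175847), np.float64(221.24700917248998))
(np.float64(344.59384856164394), np.float64(203.51027423407984))
294 175
```

View pics/s2.png

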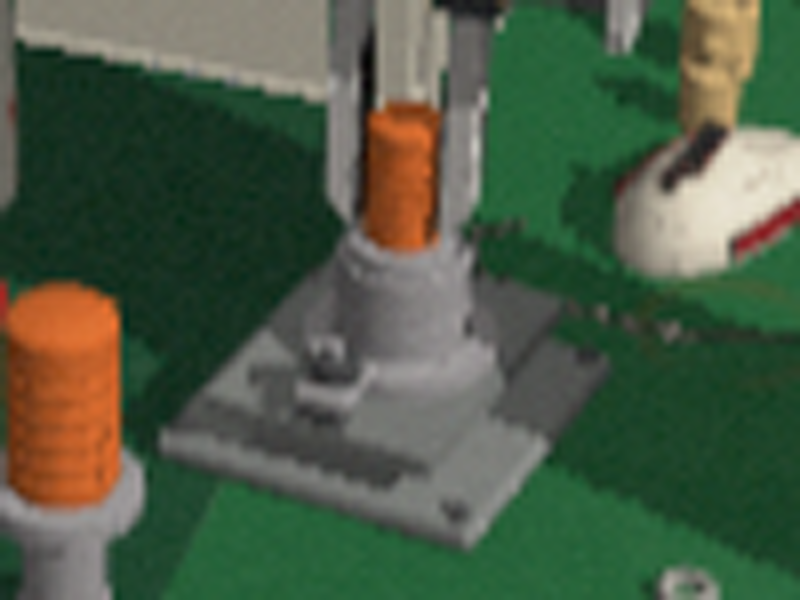

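Side view: the collar sits flush on the mould (at (405,260)) and the force climbs with no motion: landed. Now withdraw.

Emit:
{"op": "drive_tool", "data": {"series": [[0.02,[0,0.0005,-0.004],[0,0,0]],[0.02,[0,0.0008,-0.008],[0,0,0]],[0.02,[0,0.0008,-0.015],[0,0,0]],[0.02,[0,0.0008,-0.025],[0,0,0]],[0.02,[0,0.0008,-0.035],[0,0,0]]]}}

```text
time: 14.55
tool_pos: [0.4834, 0.0518, 0.1423]
ee_rot: [-3.141, -0.0, 1.574]
wrist_force: [-0.7, 0.0, -3.3]
width: 0.0273
finger_force: 30.0
```

Emit:
{"op": "drive_tool", "data": {"series": [[0.02,[0,0,-0.01],[0,0,0]],[0.02,[0,0,-0.025],[0,0,0]],[0.02,[0,0,-0.045],[0,0,0]],[0.02,[0,0,-0.065],[0,0,0]],[0.02,[0,0,-0.065],[0,0,0]]]}}

```text
time: 15.18
tool_pos: [0.4848, 0.0518, 0.2095]
ee_rot: [3.137, -0.0, 1.574]
wrist_force: [-0.5, -0.1, -2.4]
width: 0.0278
finger_force: 30.0
```

Emit:
{"op": "drive_tool", "data": {"series": [[0.02,[0.26,-0.0145,0],[0,0,-0.68]],[0.02,[0.26,-0.0145,0],[0,0,-0.68]],[0.02,[0.26,-0.0145,0],[0,0,-0.68]],[0.02,[0.26,-0.0145,0],[0,0,-0.68]],[0.02,[0.26,-0.0145,0],[0,0,-0.68]]]}}

```text
time: 15.8
tool_pos: [0.4667, 0.3151, 0.2054]
ee_rot: [-3.14, -0.002, 2.259]
wrist_force: [0.5, -0.5, -3.6]
width: 0.0273
finger_force: 30.0
```

Emit:
{"op": "drive_tool", "data": {"series": [[0.02,[0,0,0],[0,0,0]],[0.02,[0,0,0],[0,0,0]],[0.02,[0,0,0],[0,0,0]]]}}

```text
time: 16.18
tool_pos: [0.4687, 0.3103, 0.207]
ee_rot: [3.142, 0.0, 2.251]
wrist_force: [-0.8, 1.1, -2.5]
width: 0.0275
finger_force: 30.0
```

```bash
python3 - <<'E'
from h import *
st();o=robot.get_obs();Rt=R.from_euler('xyz',o['ee_rot']).as_matrix()
print((np.array([.4693,.3118,.2])-o['tool_pos'])@Rt)
C=imaging.get_calibration('wrist')
u,v=proj('wrist',o['tool_pos']-np.array([0,0,.03]),C);u,v=int(u),int(v);print(u-60,v-65)
save('wrist','w4.png',(u-60,v-65,u+60,v+25),6)
E
```

```text
{'time': 16.175, 'joint_positions': [0.484, 0.1197, 1.3815, -0.0003, 1.6402, -0.1966], 'tool_pos': [0.4687, 0.3103, 0.207], 'ee_rot': [3.1415, 0.0003, 2.2514], 'wrist_force': [-0.794, 1.0937, -2.4917], 'wrist_torque': [-0.0089, -0.0034, -0.0161], 'width': 0.0275, 'finger_force': 29.9996}
[0.00082108 0.00143206 0.00702916]
262 170
```

View pics/w4.png

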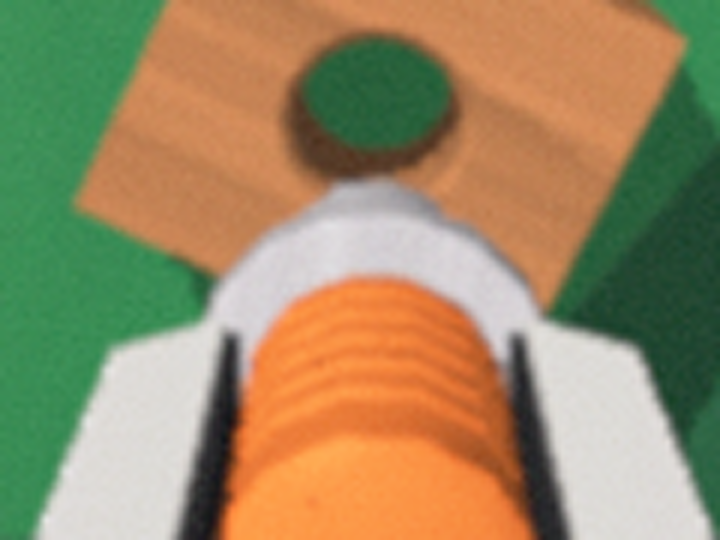

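The hole mouth is centred at crop (372,105), in line with the collar (centre column ≈372).

```bash
python3 - <<'E'
from h import *
o=robot.get_obs();Rt=R.from_euler('xyz',o['ee_rot']).as_matrix()
C=imaging.get_calibration('wrist');t=np.array(o['tool_pos']);print(t)
p=atz('wrist',262+372/6-.4,170+105/6-.4,.046,C);print('hole',p,(p-t)@Rt)
q=atz('wrist',262+372/6-.4,170+210/6-.4,t[2]-.032,C);print('collar edge',(q-t)@Rt)
E
```

```text
[0.46870226 0.31042369 0.20710674]
hole [0.4672776  0.31351925 0.046     ] [0.00333906 0.00079312 0.16110623]
collar edge [0.01993822 0.00080012 0.03199568]
```

Emit:
{"op": "drive_tool", "data": {"series": [[0.02,[0.0025,0.0005,0.02],[0,0,0]],[0.02,[0.0025,0.0005,0.045],[0,0,0]],[0.02,[0.0025,0.0005,0.065],[0,0,0]],[0.02,[0.0025,0.0005,0.074],[0,0,0]],[0.02,[0.0025,0.0005,0.075],[0,0,0]]]}}

```text
time: 16.85
tool_pos: [0.4671, 0.3134, 0.1316]
ee_rot: [-3.141, -0.0, 2.253]
wrist_force: [-0.3, -0.3, -2.3]
width: 0.0276
finger_force: 30.0
```

Emit:
{"op": "drive_tool", "data": {"series": [[0.02,[0,0,0.002],[0,0,0]],[0.02,[0,0,0.004],[0,0,0]],[0.02,[0,0,0.006],[0,0,0]],[0.02,[0,0,0.008],[0,0,0]],[0.02,[0,0,0.01],[0,0,0]]]}}

```text
time: 17.48
tool_pos: [0.4672, 0.3138, 0.1218]
ee_rot: [3.142, 0.001, 2.254]
wrist_force: [0.8, -0.5, -2.7]
width: 0.0275
finger_force: 30.0
```

Six mm into the hole, no contact. On down to home (TCP z ≈ 0.085), gently at the end.

Emit:
{"op": "drive_tool", "data": {"series": [[0.02,[0,0,0.006],[0,0,0]],[0.02,[0,0,0.012],[0,0,0]],[0.02,[0,0,0.018],[0,0,0]],[0.02,[0,0,0.024],[0,0,0]],[0.02,[0,0,0.029],[0,0,0]]]}}

```text
time: 18.1
tool_pos: [0.4672, 0.3138, 0.0924]
ee_rot: [-3.141, 0.0, 2.254]
wrist_force: [0.7, -1.3, -1.9]
width: 0.0276
finger_force: 30.0
```

Emit:
{"op": "drive_tool", "data": {"series": [[0.02,[0,0,0.002],[0,0,0]],[0.02,[0,0,0.004],[0,0,0]],[0.02,[0,0,0.006],[0,0,0]],[0.02,[0,0,0.007],[0,0,0]],[0.02,[0,0,0.0075],[0,0,0]]]}}

```text
time: 18.73
tool_pos: [0.4672, 0.3139, 0.0858]
ee_rot: [3.141, 0.0, 2.254]
wrist_force: [-0.2, -2.4, 1.6]
width: 0.0279
finger_force: 30.0
```

Emit:
{"op": "drive_tool", "data": {"series": [[0.02,[0,0,0.0005],[0,0,0]],[0.02,[0,0,0.001],[0,0,0]],[0.02,[0,0,0.001],[0,0,0]]]}}

```text
time: 19.1
tool_pos: [0.4672, 0.3139, 0.0857]
ee_rot: [3.141, 0.0, 2.254]
wrist_force: [-0.9, -4.4, 6.1]
width: 0.0276
finger_force: 30.0
```

Emit:
{"op": "drive_tool", "data": {"series": [[0.03,[0,0,-0.0005],[0,0,0]],[0.05,[0,0,-0.001],[0,0,0]],[0.07,[0,0,-0.001],[0,0,0]],[0.07,[0,0,-0.001],[0,0,0]],[0.07,[0,0,-0.001],[0,0,0]]]}}

```text
time: 19.73
tool_pos: [0.467, 0.3141, 0.0852]
ee_rot: [-3.142, -0.0, 2.254]
wrist_force: [-0.4, -0.2, 0.6]
width: 0.0665
finger_force: 0.0
```

Emit:
{"op": "drive_tool", "data": {"series": [[0.07,[0,0,-0.02],[0,0,0]],[0.07,[0,0,-0.05],[0,0,0]],[0.07,[0,0,-0.1],[0,0,0]],[0.07,[0,0,-0.14],[0,0,0]],[0.07,[0,0,-0.14],[0,0,0]]]}}

```text
time: 20.35
tool_pos: [0.4688, 0.315, 0.2301]
ee_rot: [3.133, 0.002, 2.254]
wrist_force: [0.5, 0.7, 0.6]
width: 0.0699
finger_force: 0.0
```

```bash
python3 - <<'E'
from h import *
st()
im=imaging.snapshot('side')[...,::-1][170:310,240:420]
a=cv2.resize(im,None,fx=4,fy=4,interpolation=cv2.INTER_CUBIC);cv2.imwrite('pics/s3.png',a)
E
```

```text
{'time': 20.35, 'joint_positions': [0.4911, 0.1137, 1.3427, 0.0002, 1.676, -0.1919], 'tool_pos': [0.4688, 0.315, 0.2301], 'ee_rot': [3.1326, 0.0016, 2.2538], 'wrist_force': [0.4832, 0.6861, 0.5621], 'wrist_torque': [-0.047, -0.0295, 0.0298], 'width': 0.0699, 'finger_force': 0.0}
```

View pics/s3.png

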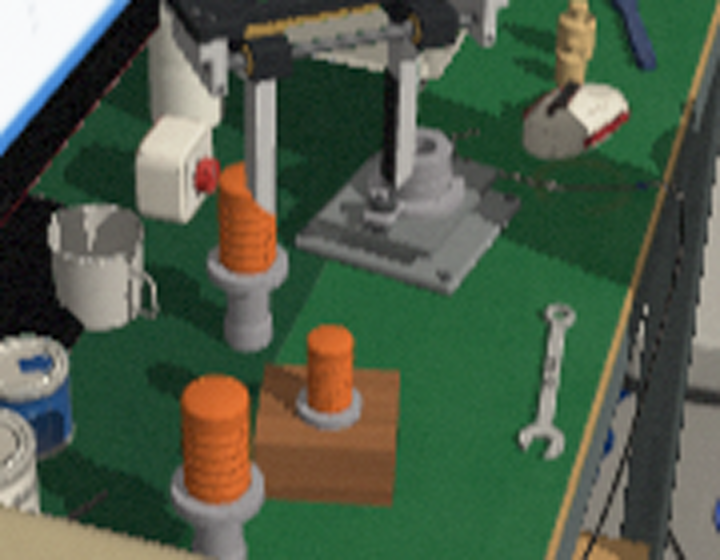

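The punch is home, its collar flat on the block at (329,405), and nothing else has been disturbed. Handing in.

```bash
python3 -c "
from h import *
print(robot.close_job())"
```

```text
the job is handed in; nothing more can be done
None
```

The job is handed in: I pressed the punch down until its collar landed on the mould (about 20 N on the wrist reading, arm clock 13.9 s) and put it back fully home in its block. The puck was never seen directly; that it is out rests on the felt landing, which leaves its underside about 17.8 mm below the mould.

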